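# Start the fume extractor at speed 4

## Task

Get the fume extractor ready for soldering: slide its air-inlet shutter fully open, back against the stop, and turn the fan selector to speed 4. Off is the left-hand stop, and every click clockwise is one speed more. Leave the other things on the counter where they are.

Things in the scene. Friction and masses are not known exactly. Their poses are not given: they have to be found in the camera images.
- extractor: Bench fume extractor: grey cabinet fixed to the counter, 180 (x, depth) x 270 (y, width) x 80 high; a duct spigot, dia 72, stands 45 out of the right half of its rear face. Origin: centre of its underside, at counter height; x points to its rear, away from the robot (within 15 degrees), y to its left, z up. On its flat top: fan selector (axis at x -5, y -50) and inlet shutter (centred on y +88).
- selector (a joint): Fan selector: black one-sided lever on a hub, vertical axis; rad, growing clockwise from above, 0 (left stop) to 3.142 (right stop). Seven spring detents 0.5236 apart: 0 off, 0.524 speed 1, 1.047 = 2, 1.571 = 3, 2.094 = 4, 2.618 = 5, 3.142 = 6. It starts in off, 1 or 2. Past half-way to the next detent it snaps into it; let go, it stays there.
- selector_axis (a point): On the selector's axis at mid-height of the lever, 22 above the panel, 102 above the counter. Hub: dia 50 at the panel, 42 at its top 36 above the panel. Marks on the panel at radius 72: a ring at off, a short black bar at each speed. A push of about 4 to 8 N at radius 50 takes it over a detent.
- lever_end (a point): Middle of the lever's outer end, radius 65 from the axis, 22 above the panel. The lever is 14 wide and stands 10 to 34 above the panel; its upright flanks are free from radius 25 to 65. It points along the extractor's +y (left) at off, +x (away) at speed 3, -y (right) at speed 6.
- shutter (a joint): Inlet shutter: aluminium plate 76 x 68 sliding on the panel between two rails 9 high, along the extractor's +x; value in m: 0 shut over the slots, nearest the robot; 0.080 fully open, against its rear stop. Starts at 0 to 0.025, stays where it is left; about 3 N moves it.
- shutter_tab (a point): Middle of the top edge of the shutter's upright tab, 35 above the panel, 115 above the counter. The tab is 6 thick (extractor's x), 50 wide (its y), and stands 6 to 35 above the panel; its flat face looks to the robot. At joint value 0 it lies at x -41, y +88 of the extractor.
- flux_jar: Bystander: small round jar, dia 42, 27 high (mm); loose, on the counter in front of the extractor's right half; origin: centre of its underside.
- brush: Bystander: black anti-static brush, 132 x 34 x 12 (mm); loose, on the counter in front of the extractor, lying along its front face; origin: centre of its underside.
- bottle: Bystander: white bottle, dia 62, 116 high (mm); loose, on the counter to the left of the extractor; origin: centre of its underside.
- spool: Bystander: solder spool, dia 54, 27 high (mm); loose, on the counter to the left of the extractor; origin: centre of its underside.
- tray: Bystander: black parts tray, 90 x 130 x 16 (mm); loose, on the counter just right of the extractor; origin: centre of its underside.
- tape: Bystander: roll of tape, dia 100, 25 high (mm); loose, on the counter to the left of the extractor; origin: centre of its underside.
- phone: Bystander: blue phone, 145 x 72 x 11 (mm); loose, on the counter to the left of the extractor; origin: centre of its underside.

How it is judged:
By the outcome, as a careful person would: the job done as asked, in the order asked, and still so for the second after the job is handed in, with the robot touching nothing.
It also fails if it takes over 51 s, if anything falls off the work surface, if the arm or the gripper's body presses on something with over 40 N, if the wrist force passes 120 N, or if a joint passes its speed limit or range.

## Robot

A 6-joint arm with a two-finger parallel gripper is mounted at the origin on a cart in front of the work surface, level with it; the furniture and walls round the work are solid. World frame = base frame: x ahead of the robot, y to its left, z up, the work surface at z = 0. Lengths are in m, angles in rad, forces in N, time in s.
With the tool pointing down it reaches from about 0.35 to 0.925 m from the base axis. Payload 6.4 kg.
Tool frame: the origin (TCP) lies at the very end of the fingers, on their centre line; the grasp point (between the pads) lies 19 mm behind it; z points along the fingers, y is the line along which they close (so a half turn about z gives the same grasp; the last joint's range is limited). The gripper opens to 85 mm and grips with 20 to 120 N. Pads are 22 mm wide; open, the fingers measure 114 mm over their backs; the gripper's body (76 mm by 85 mm) begins 54 mm behind the grasp point. The pads swing forward as they close: fully open they stand 13 mm farther back than shut.
Start: joints at [1.037, 0.245, 1.558, -0, 1.339, -0.174], TCP at [0.229, 0.608, 0.231] pointing down, gripper open.
Joint ranges: [-3.13, 3.13], [-1.02, 2.26], [0.13, 2.54], [-0.95, 4.09], [0.21, 2.88], [-2.74, 2.74]. Speed limits (rad/s): [2.57, 2.57, 3.14, 3.14, 3.14, 3.14].

## Interface

Orientations are given as a unit quaternion [x, y, z, w].
In Python, from bench import ctrl gives the robot as it stands. The module is installed in compiled form; this text tells all that it offers.
- The arm moves only by the tool carry_out, never from a script. Its argument "increments" is text: rows parted by semicolons, each of 7 numbers parted by spaces: the shift along the tool's x, y, z in mm, then the turn, a rotation vector about the tool's x, y, z in rad, then the gripper command: -1 is shut, 1 is fully open, values between are in proportion. A call has 1 to 12 rows; each row shifts and turns the commanded pose from where the row before left it, along the tool's axes as they then stand; what a row does not reach is not made up. A row lasts 1/12 s, in which the tool goes at most 41.7 mm and 7.16 degrees, less where a joint would pass 70% of its speed; a pose out of reach is approached as far as the arm can. A call with a gripper value outside its range is refused whole. The fingers move at their own pace and stop on an object; "force" is the grip in N (left out, the last holds). Time passes only in rows, so rows that do not move let the fingers close. It gives the time, the measured TCP pose, the force, the opening and the grip force at its end, in the units of the state.
- ctrl.get_state(): the state, without advancing time (a new reading comes with each control period).
- ctrl.grab_frame(name): name is "side" or "top"; returns a dict with "color" (420x560x3 uint8, blue, green, red), "z_map" (420x560 float32, m along the optical axis (not along the pixel's ray), 0 where there is no reading), "fov_y" (degrees; the focal length in pixels is half the picture's height over the tangent of half this angle, whatever the lens; pixels are square), "cx", "cy" (the principal point, pixels), "pose" (4x4, takes a point from camera to world coordinates). Camera axes: x right, y down, z forward; pixel columns grow to the right and rows downward; lengths in m; the calibration is good to about 2 mm. A picture is of the moment at which its call begins.
- ctrl.job_done(): hands the job in; it is judged then, once.
The state is a dict: "t": time; "joint_positions": joint angles; "joint_velocities": joint speeds; "joint_efforts": joint torques, N m; "tool_pos": TCP position; "tcp_rot": TCP orientation; "force": force on the tool from outside, world axes, zero at the start; "ft_torque": the same for the moment, N m; "grip_width": finger opening in m; "grasp_force": force on a finger pad.
Only numpy, scipy, OpenCV 4.12 (cv2) and the standard library are available. Lean on these libraries where they do the work, as an engineer would, in place of code of your own. Each camera call takes 0.05 s, during which the arm holds its last target. There are 200 camera calls.

## Working session

There is one attempt and no reset: what is moved stays moved. The work goes in short steps, Python scripts to look and compute and a tool call to move; the robot and the scene stay as the last step left them, time stands still between calls to the robot, and variables do not carry over. Pictures are saved under pics/ and viewed, at most 10 in all, crops included, and the job is handed in when it is done.

Besides the shell and the picture viewer there is one more tool, called after "Request:" by a JSON object that holds its "name" and its "arguments", one argument or row to a line. carry_out: Moves the arm, as the interface text tells. Its arguments: {"type":"object","properties":{"increments":{"type":"string"},"force":{"type":"number"}},"required":["increments"]}

```bash
mkdir -p pics; cat > h.py <<'E'
import numpy as np, cv2
from bench import ctrl
def grab(n):
    f=ctrl.grab_frame(n); h,w=f["z_map"].shape
    F=h/2/np.tan(np.radians(f["fov_y"])/2)
    v,u=np.mgrid[:h,:w]; z=f["z_map"]
    P=np.stack([(u-f["cx"])/F*z,(v-f["cy"])/F*z,z,np.ones_like(z)],-1)@np.array(f["pose"]).T
    P=P[...,:3]; P[z==0]=np.nan
    return f["color"],P,f
E
python3 - <<'E'
from h import *
for n in("top","side"):
    c,P,f=grab(n); cv2.imwrite(f"pics/{n}0.png",c); np.save(f"{n}0.npy",P); print(n,np.round(f["pose"],3).tolist())
s=ctrl.get_state(); print(s["t"],s["tool_pos"],s["tcp_rot"],s["grip_width"])
E
```

```text
top [[-0.016, -0.99, 0.142, 0.311], [-1.0, 0.013, -0.022, -0.018], [0.02, -0.143, -0.99, 1.416], [0.0, 0.0, 0.0, 1.0]]
side [[0.99, -0.104, 0.095, 0.364], [-0.139, -0.608, 0.782, -1.087], [-0.023, -0.787, -0.616, 0.913], [0.0, 0.0, 0.0, 1.0]]
0.1 [0.22857789 0.60794417 0.23027375] [ 1.78930316e-01  9.83861351e-01 -8.30322513e-04 -3.09179308e-04] 0.08521349236607431
```

View pics/top0.png

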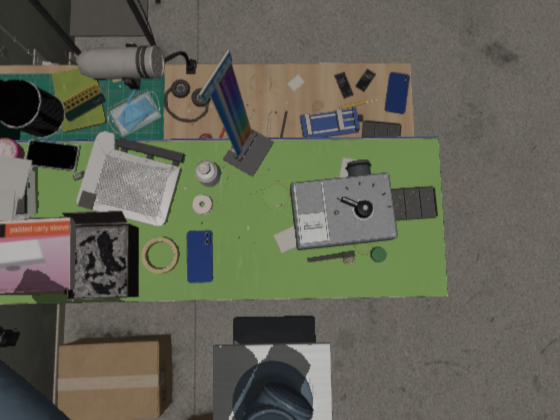

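View pics/side0.png

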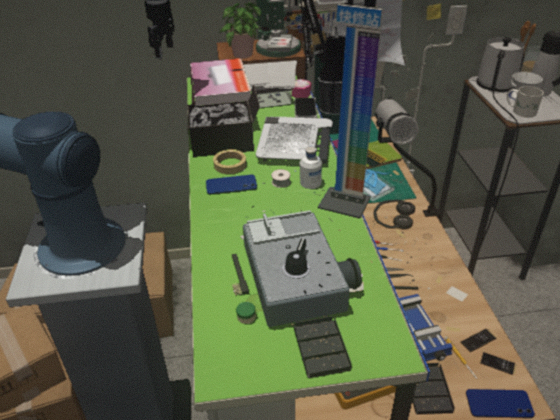

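The top view shows the extractor at about (292–396, 175–248), its hub at (364, 209), the lever pointing up-left to (341, 199), and the shutter on the left at (312, 225). Next I'll measure these from the depth map.

```bash
python3 - <<'E'
from h import *
P=np.load("top0.npy"); S=np.load("side0.npy")
c=cv2.imread("pics/top0.png")
R=P[165:260,280:410]; m=(abs(R[...,2]-.08)<.012)
r=cv2.minAreaRect(R[m][:,:2].astype(np.float32)*1000); print(r,cv2.boxPoints(r).round().tolist(),np.median(R[m][:,2]))
b=cv2.boxPoints(r)
# choose long edge direction as +y
e=[b[1]-b[0],b[2]-b[1]]; y=max(e,key=np.linalg.norm); y=y/np.linalg.norm(y); y*=np.sign(y[1]); x=np.array([y[1],-y[0]])
C=np.array(r[0])
print("C",C,"yaw",np.degrees(np.arctan2(x[1],x[0])))
for n,Q in(("top",P),("side",S)):
    q=Q.reshape(-1,3)*1000; l=(q[:,:2]-C)@np.stack([x,y],1)
    ins=(abs(l[:,0])<88)&(abs(l[:,1])<133)
    t=ins&(q[:,2]>95)&(q[:,2]<125)
    sh=t&(l[:,1]>55); k=t&(l[:,1]<40)
    print(n,"tab n",sh.sum(),np.median(l[sh],0),l[sh].min(0),l[sh].max(0),q[sh,2].max())
    d=l[k]-[-5,-50]; rr=np.hypot(*d.T); far=rr>32
    a=np.degrees(np.arctan2(d[:,0],d[:,1])) # 0 at +y, growing to +x (clockwise)
    print("knob n",k.sum(),far.sum(),"ang",np.median(a[far]),"rmax",rr.max(),"hubmean",d[~far].mean(0))
for n in("top0","side0"):
    c=cv2.imread(f"pics/{n}.png"); a=c[165:260,280:410] if n=="top0" else c[200:330,235:375]
    cv2.imwrite(f"pics/{n}c.png",cv2.resize(a,None,fx=5.5,fy=5.5 if n=="top0" else 4.5))
E
```

```text
((520.8106079101562, -196.34469604492188), (211.19190979003906, 270.65826416015625), 5.572869300842285) [[403.0, -72.0], [429.0, -341.0], [639.0, -321.0], [613.0, -51.0]] 0.08101304532248088
C [ 520.81060791 -196.34469604] yaw 5.572868
top tab n 62 [-54.20358379  88.44112432] [-56.55560766  63.69193237] [-21.6337139 115.0548128] 122.22600153788443
knob n 349 107 ang 6.933822933827699 rmax 59.98155766958315 hubmean [-11.85638631   5.77956545]
side tab n 69 [-54.67717559  80.28156781] [-57.10589355  58.58268467] [-50.37332432 109.17756453] 115.93691293674758
knob n 450 132 ang -89.47697054003561 rmax 56.12949333889301 hubmean [-10.91014126  -3.74564653]
```

View pics/top0c.png

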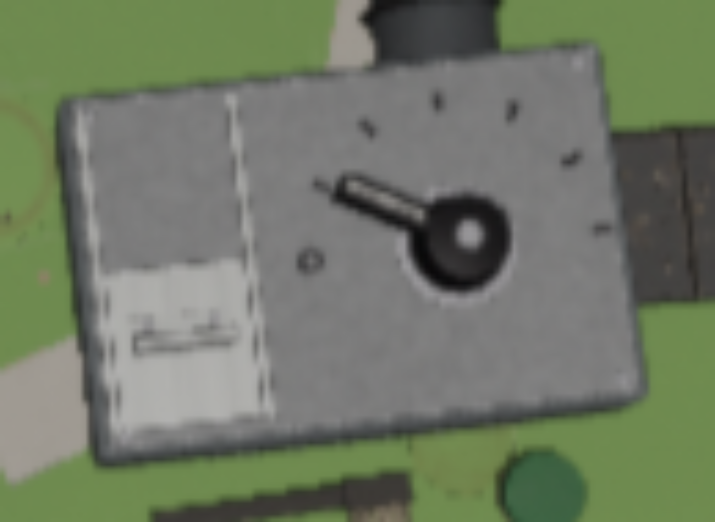

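The lever is at the first bar past the off ring, so speed 1. The shutter is nearly shut, and its tab is at crop (185, 340). The rectangle fit took in the spigot, so I'll refit the cabinet without it and work out the first move.

```bash
cat >> h.py <<'E'
def plan(xyz,ang,s=None):
    """shift in the current tool frame (mm) and tool-z turn (deg) to reach xyz(mm, world), tool-x angle (deg)"""
    from scipy.spatial.transform import Rotation as Ro
    s=s or ctrl.get_state(); R=Ro.from_quat(s["tcp_rot"]).as_matrix()
    a=np.degrees(np.arctan2(R[1,0],R[0,0])); d=R.T@(np.array(xyz)-1000*np.array(s["tool_pos"]))
    print("shift",d.round(1),"turn",round((a-ang+180)%360-180,2),"tilt",R[:,2].round(3))
E
python3 - <<'E'
from h import *
P=np.load("top0.npy")[165:260,280:410]*1000
m=(abs(P[...,2]-80)<8).astype(np.uint8)
# drop the spigot side: keep points in front of rear edge using the previous frame
yaw=np.radians(5.57); x=np.array([np.cos(yaw),np.sin(yaw)]); y=np.array([-x[1],x[0]]); C=np.array([520.81,-196.34])
l=(P[...,:2]-C)@np.stack([x,y],1)
k=(m>0)&(l[...,0]<73)
# edge fits: front min x over y-bins; sides over x-bins; rear from left half
L=l[k]
bx=[(yb,L[abs(L[:,1]-yb)<3,0].min()) for yb in range(-115,116,6)]
p=np.polyfit(*zip(*bx),1); print("front",p)
L2=l[m>0]; rr=[L2[abs(L2[:,1]-yb)<3,0].max() for yb in range(20,115,6)]; print("rear",np.median(rr))
xs=range(-90,60,6)
A=[L[abs(L[:,0]-v)<3,1].max() for v in xs];B=[L[abs(L[:,0]-v)<3,1].min() for v in xs]
print("L",np.polyfit(xs,A,1),"R",np.polyfit(xs,B,1))
K=l[(P[...,2]>108)&(P[...,2]<125)&(l[...,1]<40)]
d=K[K[:,1]<-35]; print("hub top ctr",cv2.minEnclosingCircle(d.astype(np.float32)), len(d))
E
```

```text
front [ 1.99851477e-03 -1.03274561e+02]
rear 73.89337562796685
L [-2.42905388e-04  1.34296942e+02] R [ 3.49769281e-03 -1.33183026e+02]
hub top ctr ((-20.18869400024414, -50.10584259033203), 22.295848846435547) 187
```

Request:
{"name": "carry_out", "arguments": {
  "increments": "0 0 0 0 0 0.1115 -1;0 0 0 0 0 0.1115 -1;0 0 0 0 0 0.1115 -1;0 0 0 0 0 0.1115 -1;0 0 0 0 0 0.1115 -1;0 0 0 0 0 0.1115 -1;0 0 0 0 0 0.1115 -1;0 0 0 0 0 0.1115 -1;0 0 0 0 0 0.1115 -1;0 0 0 0 0 0.1115 -1",
  "force": 40
}}

```text
t: 0.93
tool_pos: [0.2287, 0.6081, 0.2306]
tcp_rot: [0.674, 0.738, -0.001, 0.0]
force: [-0.7, -0.6, -0.2]
grip_width: 0.0002
grasp_force: 0.0
```

```bash
python3 -c "
from h import *
plan((423,-117,200),95.5)"
```

```text
shift [-739.6  128.1   31.2] turn -0.32 tilt [-0.001 -0.001 -1.   ]
```

24 rows of (-30.8, 5.3, 1.3).

Request:
{"name": "carry_out", "arguments": {
  "increments": "-15 2.6 0 0 0 0 -1;-30.8 5.3 0 0 0 0 -1;-30.8 5.3 0 0 0 0 -1;-30.8 5.3 0 0 0 0 -1;-30.8 5.3 0 0 0 0 -1;-30.8 5.3 0 0 0 0 -1;-30.8 5.3 0 0 0 0 -1;-30.8 5.3 0 0 0 0 -1;-30.8 5.3 0 0 0 0 -1;-30.8 5.3 0 0 0 0 -1;-30.8 5.3 0 0 0 0 -1;-30.8 5.3 0 0 0 0 -1"
}}

```text
t: 1.93
tool_pos: [0.3232, 0.2606, 0.2309]
tcp_rot: [0.672, 0.74, -0.0, -0.0]
force: [1.1, -0.1, 0.1]
grip_width: 0.0005
grasp_force: 0.0
```

Request:
{"name": "carry_out", "arguments": {
  "increments": "-30.8 5.3 0 0 0 0 -1;-30.8 5.3 0 0 0 0 -1;-30.8 5.3 0 0 0 0 -1;-30.8 5.3 0 0 0 0 -1;-30.8 5.3 0 0 0 0 -1;-30.8 5.3 0 0 0 0 -1;-30.8 5.3 0 0 0 0 -1;-30.8 5.3 0 0 0 0 -1;-30.8 5.3 0 0 0 0 -1;-30.8 5.3 0 0 0 0 -1;-30.8 5.3 0 0 0 0 -1;-15 2.6 0 0 0 0 -1"
}}

```text
t: 2.93
tool_pos: [0.4182, -0.0871, 0.2311]
tcp_rot: [0.673, 0.739, -0.0, 0.0]
force: [-0.5, 0.7, -0.0]
grip_width: -0.0001
grasp_force: 0.0
```

```bash
python3 -c "
from h import *
plan((423,-117,97),95.5)"
```

```text
shift [-30.2   2.1 134.1] turn -0.16 tilt [-0.    -0.001 -1.   ]
```

Request:
{"name": "carry_out", "arguments": {
  "increments": "-15 1 10 0 0 0 -1;-15 1 20 0 0 0 -1;0 0 25 0 0 0 -1;0 0 25 0 0 0 -1;0 0 20 0 0 0 -1;0 0 15 0 0 0 -1;0 0 10 0 0 0 -1;0 0 7 0 0 0 -1;0 0 0 0 0 0 -1;0 0 0 0 0 0 -1"
}}

```text
t: 3.77
tool_pos: [0.4231, -0.114, 0.0997]
tcp_rot: [0.672, 0.74, 0.0, 0.0]
force: [0.5, 0.2, 1.1]
grip_width: 0.0005
grasp_force: 0.0
```

```bash
python3 -c "
from h import *
c,P,f=grab('side');cv2.imwrite('pics/s1.png',cv2.resize(c[150:340,180:400],None,fx=3,fy=3))
s=ctrl.get_state();print(s['tool_pos'],s['force'])"
```

```text
[ 0.42342329 -0.11424738  0.1001468 ] [-0.05658577  0.29408484 -0.01137031]
```

View pics/s1.png

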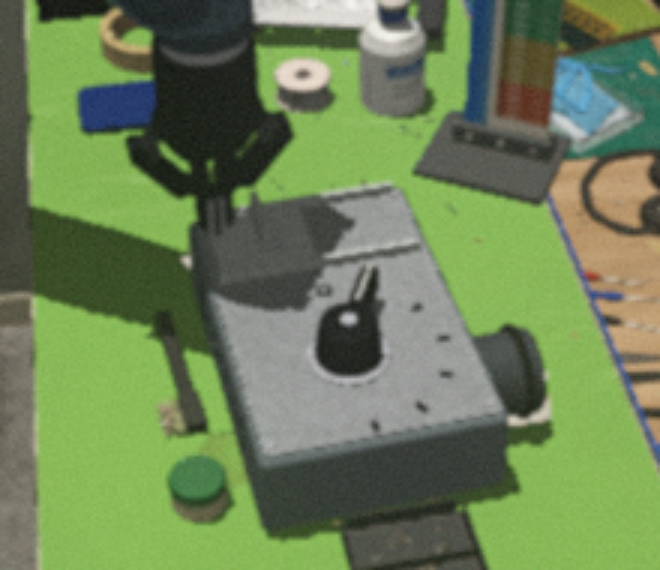

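Request:
{"name": "carry_out", "arguments": {
  "increments": "0 4 3 0 0 0 -1;0 8 0 0 0 0 -1;0 8 0 0 0 0 -1;0 8 0 0 0 0 -1;0 8 0 0 0 0 -1;0 8 0 0 0 0 -1;0 8 0 0 0 0 -1;0 8 0 0 0 0 -1;0 8 0 0 0 0 -1;0 8 0 0 0 0 -1;0 8 0 0 0 0 -1;0 4 0 0 0 0 -1"
}}

```text
t: 4.82
tool_pos: [0.5114, -0.1054, 0.0962]
tcp_rot: [0.672, 0.74, 0.0, 0.0]
force: [-3.1, -1.1, 2.0]
grip_width: -0.0005
grasp_force: 1.4
```

Request:
{"name": "carry_out", "arguments": {
  "increments": "0 3 0 0 0 0 -1;0 2 0 0 0 0 -1;0 1 0 0 0 0 -1;0 0 0 0 0 0 -1"
}}

```text
t: 5.15
tool_pos: [0.5165, -0.1049, 0.0962]
tcp_rot: [0.672, 0.74, 0.0, 0.0]
force: [-0.4, -0.9, 0.8]
grip_width: -0.0
grasp_force: 0.4
```

Request:
{"name": "carry_out", "arguments": {
  "increments": "0 2 0 0 0 0 -1;0 1 0 0 0 0 -1;0 0 0 0 0 0 -1"
}}

```text
t: 5.4
tool_pos: [0.5185, -0.1047, 0.0962]
tcp_rot: [0.672, 0.74, -0.001, -0.001]
force: [-6.0, -0.3, 3.5]
grip_width: -0.0001
grasp_force: 3.0
```

Request:
{"name": "carry_out", "arguments": {
  "increments": "0 1 0 0 0 0 -1;0 1 0 0 0 0 -1;0 0 0 0 0 0 -1"
}}

```text
t: 5.65
tool_pos: [0.5187, -0.1046, 0.0961]
tcp_rot: [0.672, 0.74, -0.003, -0.003]
force: [-14.4, -4.1, 9.6]
grip_width: 0.0001
grasp_force: 7.5
```

Request:
{"name": "carry_out", "arguments": {
  "increments": "0 -6 0 0 0 0 -1;0 -8 0 0 0 0 -1;0 -2 -10 0 0 0 -1;0 0 -20 0 0 0 -1;0 0 -25 0 0 0 -1;0 0 -25 0 0 0.1 -0.2;0 0 -10 0 0 0.1 -0.2;0 0 0 0 0 0.1 -0.2;0 0 0 0 0 0.1 -0.2;0 0 0 0 0 0.1 -0.2;0 0 0 0 0 0.024 -0.2;0 0 0 0 0 0 -0.2"
}}

```text
t: 6.65
tool_pos: [0.5056, -0.1059, 0.1869]
tcp_rot: [0.841, 0.541, 0.0, 0.0]
force: [-0.2, 0.3, 0.2]
grip_width: 0.0341
grasp_force: 0.0
```

```bash
python3 - <<'E'
from h import *
plan((525.6,-204.4,96),65.5)
c,P,f=grab('side');cv2.imwrite('pics/s2.png',cv2.resize(c[150:340,180:400],None,fx=3,fy=3))
for n in("side","top"):
    q=grab(n)[1].reshape(-1,3)*1000
    x=np.array([.9954,.0958]);y=np.array([-.0958,.9954]); l=(q[:,:2]-[505.9,-197.8])@np.stack([x,y],1)
    t=(abs(l[:,0])<88)&(q[:,2]>98)&(q[:,2]<122)
    a=t&(l[:,1]>60)&(l[:,1]<125); print(n,"tab",a.sum(),np.median(l[a],0) if a.any() else "")
E
```

```text
shift [-81.3  58.9  90.9] turn 0.04 tilt [ 0.001 -0.    -1.   ]
side tab 63 [37.56525966 81.24581844]
top tab 0
```

View pics/s2.png

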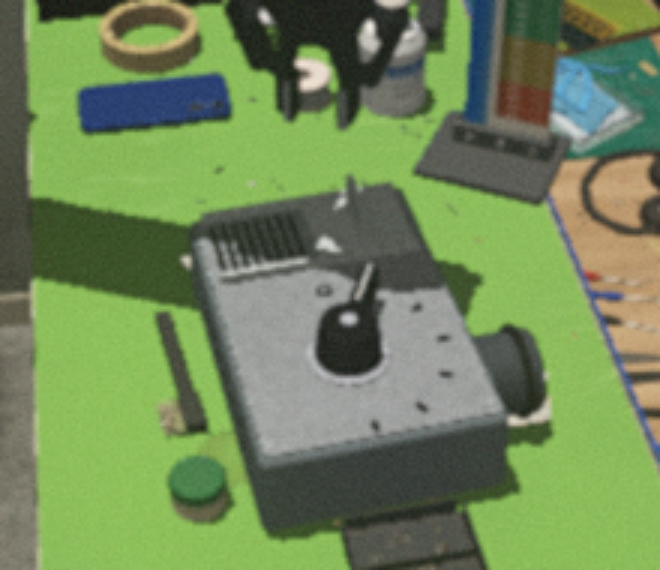

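The slots at (260, 245) are now uncovered and the tab at (350, 195) sits at local x ≈ 38, i.e. at the rear stop. The lever still points at the speed 1 bar, so I'll straddle it next.

Request:
{"name": "carry_out", "arguments": {
  "increments": "-20 15 0 0 0 0 -0.2;-30 22 0 0 0 0 -0.2;-21 15 0 0 0 0 -0.2;-10 7 0 0 0 0 -0.2;0 0 15 0 0 0 -0.2;0 0 20 0 0 0 -0.2;0 0 10 0 0 0 -0.2;0 0 0 0 0 0 -0.2"
}}

```text
t: 7.47
tool_pos: [0.5236, -0.2027, 0.1382]
tcp_rot: [0.841, 0.541, -0.001, -0.003]
force: [-0.5, -0.0, -0.5]
grip_width: 0.0341
grasp_force: 0.0
```

```bash
python3 - <<'E'
from h import *
plan((525.6,-204.4,96),65.5)
c,P,f=grab('side');cv2.imwrite('pics/s3.png',cv2.resize(c[180:310,220:380],None,fx=4,fy=4))
E
```

```text
shift [-0.8  2.7 42.2] turn 0.01 tilt [-0.005  0.003 -1.   ]
```

View pics/s3.png

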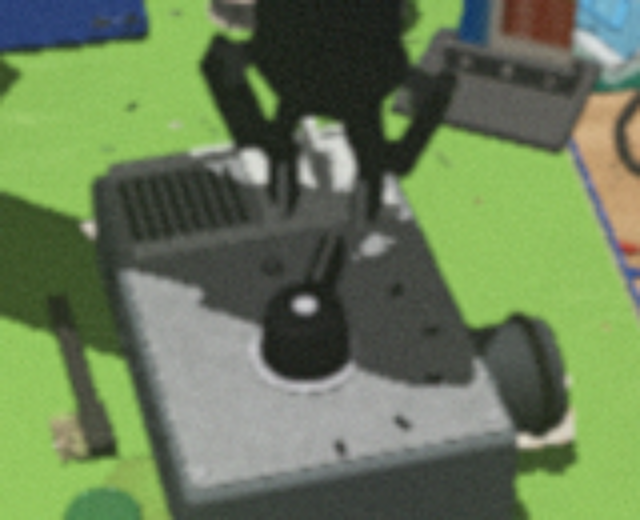

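Request:
{"name": "carry_out", "arguments": {
  "increments": "0 2 10 0 0 0 -0.2;0 0 14 0 0 0 -0.2;0 0 12 0 0 0 -0.2;0 0 8 0 0 0 -0.2;0 0 0 0 0 0 -0.2;0 0 0 0 0 0 -0.2"
}}

```text
t: 8.02
tool_pos: [0.5272, -0.2048, 0.097]
tcp_rot: [0.841, 0.541, -0.0, -0.0]
force: [0.1, 0.1, 0.0]
grip_width: 0.0344
grasp_force: 0.0
```

```bash
python3 - <<'E'
from h import *
plan((525.6,-204.4,94),65.5)
# rows for turning about the axis at (505.7,-248.1): per-row turn 0.1 rad
p=np.array(ctrl.get_state()["tool_pos"][:2])*1000-[505.7,-248.1]
print("r",np.hypot(*p),"ang",np.degrees(np.arctan2(p[1],p[0])))
E
```

```text
shift [-0.3 -1.6  3. ] turn -0.01 tilt [-0.001  0.    -1.   ]
r 48.30101368058254 ang 63.62759248968233
```

Request:
{"name": "carry_out", "arguments": {
  "increments": "0 0 0 0 0 0 -0.43;0 0 0 0 0 0 -0.43;-0.2 3.9 0 0 0 0.08 -0.43;-0.2 3.9 0 0 0 0.08 -0.43;-0.2 3.9 0 0 0 0.08 -0.43;-0.2 3.9 0 0 0 0.08 -0.43;-0.2 3.9 0 0 0 0.08 -0.43;-0.2 3.9 0 0 0 0.08 -0.43;-0.2 3.9 0 0 0 0.08 -0.43;-0.2 3.9 0 0 0 0.08 -0.43;-0.2 3.9 0 0 0 0.08 -0.43;-0.2 3.9 0 0 0 0.08 -0.43"
}}

```text
t: 9.02
tool_pos: [0.5523, -0.2329, 0.0978]
tcp_rot: [0.986, 0.169, -0.001, -0.001]
force: [-2.9, 2.9, 1.4]
grip_width: 0.0245
grasp_force: 1.3
```

Request:
{"name": "carry_out", "arguments": {
  "increments": "-0.2 3.9 0 0 0 0.08 -0.43;-0.2 3.9 0 0 0 0.08 -0.43;-0.2 3.9 0 0 0 0.08 -0.43;-0.2 3.9 0 0 0 0.08 -0.43;-0.2 3.9 0 0 0 0.08 -0.43;-0.2 3.9 0 0 0 0.08 -0.43;-0.2 3.9 0 0 0 0.08 -0.43;0 0 0 0 0 0 -0.43"
}}

```text
t: 9.68
tool_pos: [0.5543, -0.2607, 0.098]
tcp_rot: [0.994, -0.109, 0.0, 0.0]
force: [-0.6, 0.2, -0.3]
grip_width: 0.0241
grasp_force: 0.0
```

```bash
python3 - <<'E'
from h import *
s=ctrl.get_state(); plan((0,0,0),-24.5)
p=np.array(s["tool_pos"][:2])*1000-[505.7,-248.1]
print("r",np.hypot(*p),"theta",95.5-np.degrees(np.arctan2(p[1],p[0])),s["force"],s["grip_width"])
E
```

```text
shift [-597.7 -134.2   97.5] turn 11.97 tilt [ 0.001 -0.    -1.   ]
r 50.19584666119844 theta 110.02915247262642 [-0.56808132  0.22700355 -0.30446946] 0.024092506440981473
```

```bash
python3 - <<'E'
from h import *
c,P,f=grab('side');cv2.imwrite('pics/s4.png',cv2.resize(c[180:310,220:380],None,fx=4,fy=4))
E
```

```text
(no output)
```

View pics/s4.png

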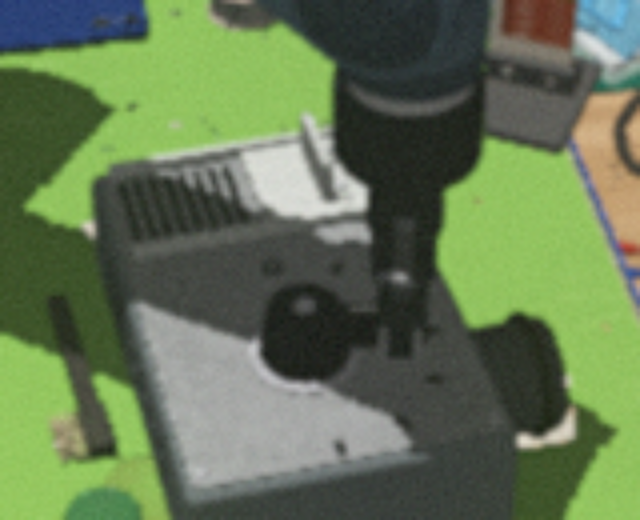

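The lever is between the fingers, somewhere past speed 3 (stem at (365, 325)). I'll carry on to just beyond speed 4.

Request:
{"name": "carry_out", "arguments": {
  "increments": "-0.1 2.4 0 0 0 0.05 -0.43;-0.1 2.4 0 0 0 0.05 -0.43;-0.1 2.4 0 0 0 0.05 -0.43;-0.1 2.4 0 0 0 0.05 -0.43;-0.1 1.5 0 0 0 0.03 -0.43;0 0 0 0 0 0 -0.43;0 0 0 0 0 0 -0.43"
}}

```text
t: 10.32
tool_pos: [0.5504, -0.2708, 0.0976]
tcp_rot: [0.975, -0.221, 0.0, 0.0]
force: [0.0, 0.2, -0.4]
grip_width: 0.0243
grasp_force: 0.0
```

Request:
{"name": "carry_out", "arguments": {
  "increments": "0 -1.5 0 0 0 0 -0.2;0 0 0 0 0 0 -0.2;0 0 0 0 0 0 -0.2;0 0 -10 0 0 0 -0.2;0 0 -20 0 0 0 -0.2;0 0 -25 0 0 0 -0.2;0 0 -35 0 0 0 -0.2;-35 0 -20 0 0 0 -0.2;-35 0 0 0 0 0 -0.2;-35 0 0 0 0 0 -0.2;-25 0 0 0 0 0 -0.2;0 0 0 0 0 0 -0.2"
}}

```text
t: 11.32
tool_pos: [0.4306, -0.2109, 0.2072]
tcp_rot: [0.975, -0.222, -0.001, -0.0]
force: [0.1, 0.6, -0.6]
grip_width: 0.0342
grasp_force: 0.0
```

```bash
python3 - <<'E'
from h import *
c,P,f=grab('side');cv2.imwrite('pics/s5.png',cv2.resize(c[150:340,180:400],None,fx=3,fy=3))
E
```

```text
(no output)
```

View pics/s5.png

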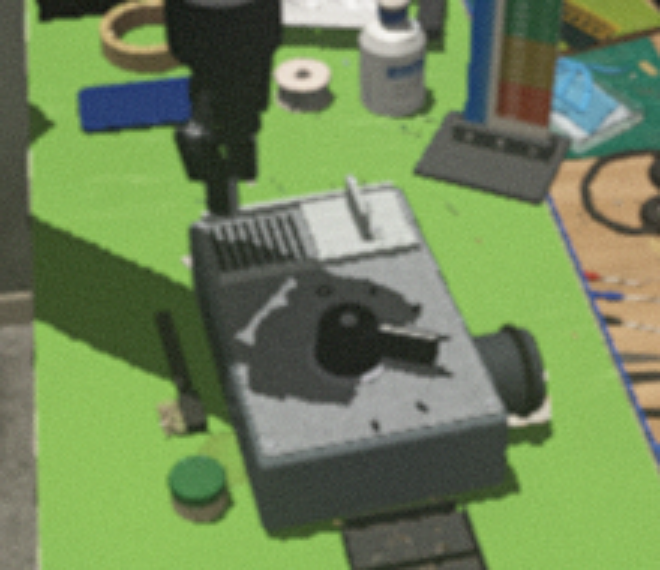

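```bash
python3 - <<'E'
from h import *
for n in("side","top"):
    q=grab(n)[1].reshape(-1,3)*1000
    x=np.array([.9954,.0958]);y=np.array([-.0958,.9954]); l=(q[:,:2]-[505.9,-197.8])@np.stack([x,y],1)
    t=(abs(l[:,0])<88)&(abs(l[:,1])<130)&(q[:,2]>98)&(q[:,2]<122)
    d=l-[-5,-50]; r=np.hypot(*d.T); k=t&(r>34)&(r<68)&(q[:,2]>108)
    print(n,k.sum(),"lever deg",np.median(np.degrees(np.arctan2(d[k,0],d[k,1])))if k.any() else"")
    a=t&(l[:,1]>60)&(l[:,1]<125); print("tab",a.sum(),np.median(l[a],0)if a.any() else"")
E
```

```text
side 73 lever deg 122.70628279404302
tab 61 [37.64956102 83.63813343]
top 1 lever deg 123.96222857865959
tab 60 [37.6483968  88.42992478]
```

```bash
python3 -c "
from bench import ctrl
print(ctrl.job_done())"
```

```text
the job is handed in; nothing more can be done
None
```

The job is handed in (the judge returned no verdict). The shutter is open, with push force rising to about 15 N with no further travel. The selector is at speed 4 (lever measured at about 123°, nominal 120°). I saw no contact with anything else, and the arm was clear, at about 11 s of the 51 s allowed.

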